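Start the filler plug in a vacuum pump's threaded boss

TASK

The dark wing-headed filler plug stands loose in the mouth of the round threaded boss on top of the vacuum pump. Without lifting it out or forcing it through the stop blocks on the rim, turn it backward (counterclockwise seen from above) until it drops into the thread start, then turn it forward (clockwise) one full turn so that it is properly started. Finish while still gripping the plug's wing with it held there, and leave everything else on the bench where it is.

Things in the scene. Friction and masses are not known exactly. Their poses are not given: they have to be found in the camera images.
- plug: Loose dark metal filler plug, about 250 g: round stem 27 mm across with an upright flat wing on top. Origin on the stem's axis at the underside of its two thread lugs; z up. Stem from 14 mm below to 36 mm above the origin, wing above that. The lugs (8 mm wide, 3.4 mm thick) point to +x and -x, out to 20 mm from the axis. Alike after half a turn.
- wing (a point): Centre of the plug's wing, the part to grip, 52 mm above the plug's origin. The wing is 46 mm long (plug x), 12 mm thick (plug y), 32 mm high. Held loosely between the fingers (open about 18 mm) it turns with them and can sink, but even rubbing fingers may carry it: open them wider to let it drop. It always stays at least 8 mm above the boss's rim.
- boss (a point): Centre of the mouth of the aluminium boss, on its vertical axis, 145 mm above the bench, at the height of the thread's top ends. Axes as the pump's. Boss 52 mm across, 45 mm high, rim 2 mm below this point. Inside: right-handed two-start thread, 16 mm lead: clockwise from above sinks the plug 16 mm a turn, easily, with 2 mm of up-down play; it bottoms after 1.5 turns.
- gap_a (a point): Centre of one of the two thread starts: a gap 60 degrees wide in the thread's top, 18 mm from the boss axis in its +x direction, 7 mm below the mouth point. The plug's lugs start 60 to 116 degrees clockwise of the gaps, resting on sloping thread tops, plug origin 1 to 4 mm below the mouth point. Turned counterclockwise it climbs to the mouth point's height, then drops.
- gap_b (a point): The other thread start, alike, in the boss's -x direction. The plug drops about 7 mm by its own weight when its lugs come within 17 degrees of the gap centres; its origin is then 7 mm below the mouth point. One full turn forward from there brings it to 23 mm below, its x axis again along the boss's x axis (either way round).
- stops: The two stop blocks, 6 mm wide, on the boss's edge from 14 to 26 mm from the axis, tops 6 mm above the mouth point. Origin at the mouth point; the blocks lie along its +x and -x directions, 39 degrees counterclockwise of gap_a and gap_b. They keep the lugs from being turned forward off their resting place, and from being turned backward past the gaps once dropped.
- pump: The vacuum pump, fixed: grey oil case 160 x 160 mm, 100 mm high, the boss in the middle of its flat top; a motor reaches 285 mm to its -y side, with a terminal box 163 mm high that begins 135 mm from the boss axis. A capped port 18 mm high stands on the case's +x +y corner, 82 mm from the boss axis. Origin on the bench under the boss axis, z up.
- gasket: Bystander: flat black rubber ring 52 mm across, 5 mm thick, lying in front of the pump. Origin at the centre of its underside.
- driver: Bystander: screwdriver lying on the bench to the pump's +y side. Origin at its underside.
- oilbottle: Bystander: amber bottle 52 mm across, 110 mm high, at the pump's +x +y corner. Origin at the centre of its underside.
- bung: Bystander: black rubber bung 36 mm across, 28 mm high, in front of the pump. Origin at the centre of its underside.
- beaker: Bystander: glass beaker 70 mm across, 85 mm high, left of the pump. Origin at the centre of its underside.
- flask: Bystander: conical glass flask 84 mm across, 120 mm high, left of the pump. Origin at the centre of its underside.
- jar: Bystander: amber jar 64 mm across, 90 mm high, right of the pump. Origin at the centre of its underside.
Not all that is in view belongs to the job. Of the things that look like the plug, the middle-sized one is meant.

How it is judged (in metres and radians):
On the way:
1. the plug, turned backward, has dropped into the thread start (z of plug in the frame of boss between -0.0105 and -0.0045 m and angle between the x axis of plug and the x axis of boss, either way round below 0.5 rad and angle between plug's own z axis and vertical below 0.15 rad), for 0.2 s.
At the end, for the whole second after the job is handed in: The plug sits upright in the boss one turn in from the thread start (within a sixth of a turn: its origin 16.5 to 28 mm below the mouth point, its x axis within 60 degrees of the boss's, within 4 mm of the axis, tilted under 7 degrees), is still, and the fingers grip it with more than 2 N (z of plug in the frame of boss between -0.028 and -0.0165 m and angle between the x axis of plug and the x axis of boss, either way round below 1.05 rad and horizontal distance between plug and boss below 0.004 m and angle between plug's own z axis and vertical below 0.12 rad and angular speed of plug below 0.3 rad/s and contact force between the fingers and plug above 2 N); the arm keeps its last pose, push and grip.
It fails at once if the plug is lifted out of the boss (z of plug in the frame of boss above 0.005 m or horizontal distance between plug and boss above 0.015 m).
It fails at once if the plug's lugs are forced through the stop blocks (angle between the x axis of plug and the x axis of stops, either way round below 0.17 rad and z of plug in the frame of boss above -0.0105 m).
It fails at once if a bystander is moved more than 3 cm (distance of any of gasket, driver, oilbottle, bung, beaker, flask, jar from where it was at the start of the episode above 0.03 m).
It also fails if it takes over 69 s, if anything falls off the work surface, if the arm or the gripper's body presses on something with over 40 N, if the wrist force passes 120 N, or if a joint passes its speed limit or range.

ROBOT

A 6-joint arm with a two-finger parallel gripper is mounted at the origin on the work surface. World frame = base frame: x ahead of the robot, y to its left, z up, the work surface at z = 0. Lengths are in mm, angles in degrees, forces in N, time in s.
With the tool pointing down it reaches from about 350 to 850 mm from the base axis. Payload 8.1 kg.
Tool frame: the origin (TCP) lies between the finger pads; the fingertips stand 8 mm ahead of it and the grasp point (between the pads) lies 11 mm behind it (r.tip_extent is the distance from the TCP to the fingertips, in mm); z points along the fingers, y is the direction in which the jaws open and shut (so a half turn about z gives the same grasp; the last joint's range is limited). The gripper opens to 85 mm and grips with 20 to 120 N. Pads are 22 mm wide; open, the fingers measure 114 mm over their backs; the gripper's body (76 mm by 85 mm) begins 54 mm behind the grasp point. The pads swing forward as they close: fully open they stand 13 mm farther back than shut.
Start: joints at [62.429, 7.471, 85.268, -0, 87.261, -4.893], TCP at [231.307, 553.626, 205.492] pointing down, gripper open.
Joint ranges: [-169.43, 169.43], [-51.17, 129.36], [1.28, 143.12], [-76.62, 256.62], [0, 156.53], [-152.29, 152.29]. Speed limits (degrees/s): [136.94, 136.94, 159.86, 180, 180, 180].

INTERFACE

Orientations are given as [roll, pitch, yaw] about the fixed x, y, z axes, in that order (R = Rz(yaw) Ry(pitch) Rx(roll)).
In Python, from bench import sensors, viewer, hand_in, r gives the robot as it stands. The module is installed in compiled form; this text tells all that it offers.
- The arm moves only by the tool move_arm, never from a script. Its argument "rows" is a list that holds one entry, the list of rows, each a list of 6 numbers: the shift along the tool's x, y, z in m, then the turn, a rotation vector about the tool's x, y, z in degrees. In form: [[[tx, ty, tz, rx, ry, rz], ...]]. A call has 1 to 20 rows; each row is the pose to reach, as a shift and turn from the pose commanded when the call began, along the tool's axes at that moment; what a row does not reach only later rows make up. A row lasts 1/10 s, in which the tool goes at most 50 mm and 8.59 degrees, less where a joint would pass 70% of its speed; a pose out of reach is approached as far as the arm can. A call with a gripper value outside its range is refused whole. "grip" is the opening, from 0 (shut) to 1 (fully open), set as the call begins (left out, the last holds). The fingers move at their own pace and stop on an object; "newtons" is the grip in N (left out, the last holds). Time passes only in rows, so rows that repeat a pose let the fingers close. It gives the time, the measured TCP pose, the force and the opening at its end, in the units of the state.
- sensors.sense(): the state, without advancing time (a new reading comes with each control period).
- viewer.snapshot(name): name is "scene" or "top" or "wrist"; returns a dict with "color" (420x560x3 uint8, red, green, blue), "camera_matrix" (3x3 intrinsics, pixels), "R" (3x3) and "t" (3): a world point X has camera coordinates R X + t. Camera axes: x right, y down, z forward; pixel columns grow to the right and rows downward; lengths in mm; the calibration is good to about 2 mm. A picture is of the moment at which its call begins. There is no depth.
- hand_in(): hands the job in, once; it reports no verdict.
The state is a dict: "time": time; "joint_pos": joint angles; "qd": joint speeds; "joint_efforts": joint torques, N m; "tool_pos": TCP position; "tcp_rot": TCP orientation; "ft_force": force on the tool from outside, world axes, zero at the start; "wrist_torque": the same for the moment, N m; "finger_gap": finger opening in mm.
Only numpy, scipy, OpenCV 4.12 (cv2) and the standard library are available. Lean on these libraries where they do the work, as an engineer would, in place of code of your own. Each camera call takes 0.05 s, during which the arm holds its last target.

## Working session

There is one attempt and no reset: what is moved stays moved. The work goes in short steps, Python scripts to look and compute and a tool call to move; the robot and the scene stay as the last step left them, time stands still between calls to the robot, and variables do not carry over. Pictures are saved under pics/ and viewed, and the job is handed in when it is done.

Besides the shell and the picture viewer there is one more tool, called after "Emit:" as name(argument=value, ...) on one line, values as JSON. move_arm: Moves the arm, as the interface text tells. Its arguments: {"type":"object","properties":{"rows":{"type":"array","items":{"type":"array","items":{"type":"array","items":{"type":"number"}}}},"grip":{"type":"number"},"newtons":{"type":"number"}},"required":["rows"]}

```bash
mkdir -p pics; cat > h.py <<'E'
import numpy as np, cv2
from bench import sensors, viewer, hand_in, r
def snap(n,f):
    s=viewer.snapshot(n); cv2.imwrite('pics/%s.png'%f, s['color'][:,:,::-1]); 
    np.savez('pics/%s.npz'%f, **{k:np.array(s[k]) for k in ('color','camera_matrix','R','t')}); return s
def load(f): return dict(np.load('pics/%s.npz'%f))
def plane(s,u,v,z):
    K,R,t=s['camera_matrix'],s['R'],s['t']
    d=R.T@np.linalg.inv(K)@np.array([u,v,1.]); c=-R.T@t
    return c+d*(z-c[2])/d[2]
def proj(s,X):
    p=s['camera_matrix']@(s['R']@np.array(X,float)+s['t']); return p[:2]/p[2]
E
python3 - <<'E'
from h import *
for n in('scene','top','wrist'):
    s=snap(n,n+'0'); print(n,(-s['R'].T@s['t']).round(), s['camera_matrix'][0,0])
print(sensors.sense())
E
```

```text
scene [1456.  688.  948.] 484.0448368685746
top [ 460.  -28. 1261.] 493.6256087619214
wrist [162. 582. 373.] 325.4736254888442
{'time': 0.15, 'joint_pos': array([ 6.24292867e+01,  7.50382798e+00,  8.53144832e+01, -6.82400733e-04,
        8.72586656e+01, -4.89303856e+00]), 'qd': array([ 0.03868659, -0.04736151, -0.18902615,  0.09449205, -0.04747158,
       -0.04240349]), 'joint_efforts': array([ 9.69501125e-04, -5.70053494e+01, -5.01165247e+01, -1.23242789e-04,
        9.27142653e-03,  4.59095418e-05]), 'tool_pos': array([231.11093835, 553.23598265, 204.70382657]), 'tcp_rot': array([-1.79923246e+02, -5.88670503e-03,  1.57322354e+02]), 'ft_force': array([-0.45747864,  0.48469189, -1.01729016]), 'wrist_torque': array([-0.06064568,  0.03408051,  0.01644494]), 'finger_gap': 85.52196311236004}
```

View pics/scene0.png

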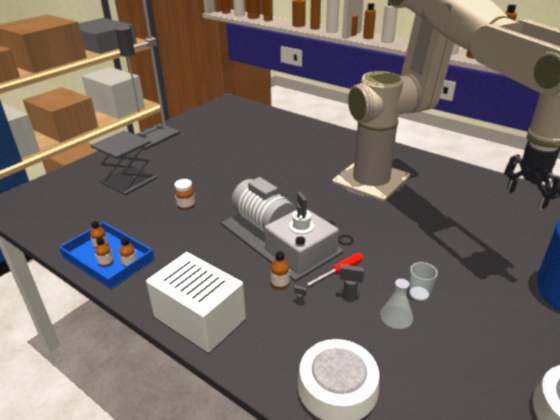

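View pics/top0.png

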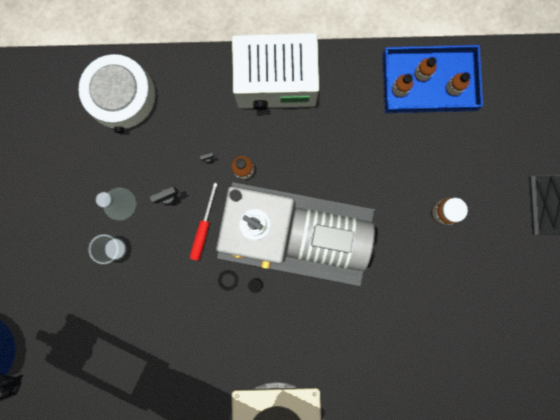

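View pics/wrist0.png

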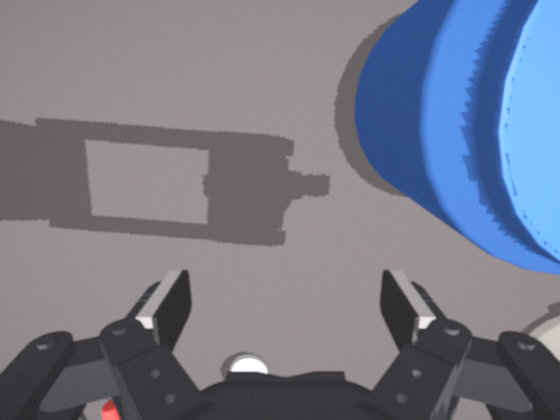

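Candidates for the plug in the top view are (254,223) in the boss, (164,196) large and loose on the bench, and (207,157) small and loose. The middle-sized one standing in the boss at (254,223) fits the description, so I'll check it in a crop.

```bash
python3 - <<'E'
from h import *
s=load('top0'); c=s['color'][180:270,200:320,::-1]; a=cv2.resize(c,None,fx=6,fy=6,interpolation=cv2.INTER_CUBIC); cv2.imwrite('pics/c1.png',a)
s=load('scene0'); c=s['color'][180:280,250:370,::-1]; a=cv2.resize(c,None,fx=6,fy=6,interpolation=cv2.INTER_CUBIC); cv2.imwrite('pics/c2.png',a)
E
```

```text
(no output)
```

View pics/c1.png

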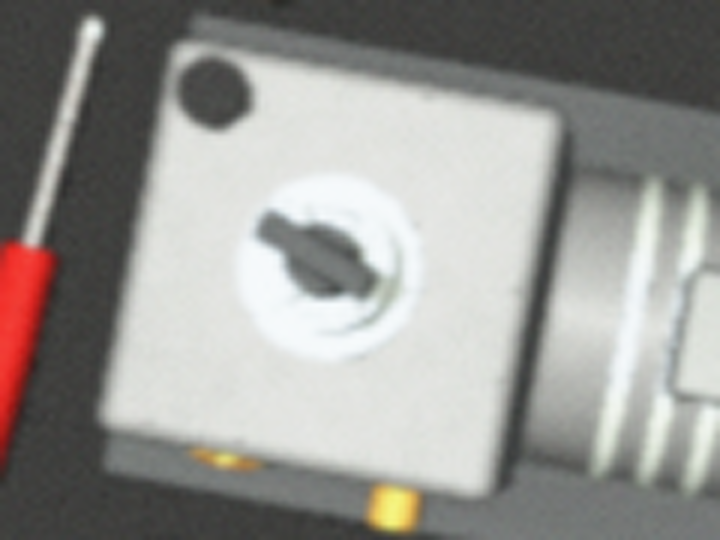

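View pics/c2.png

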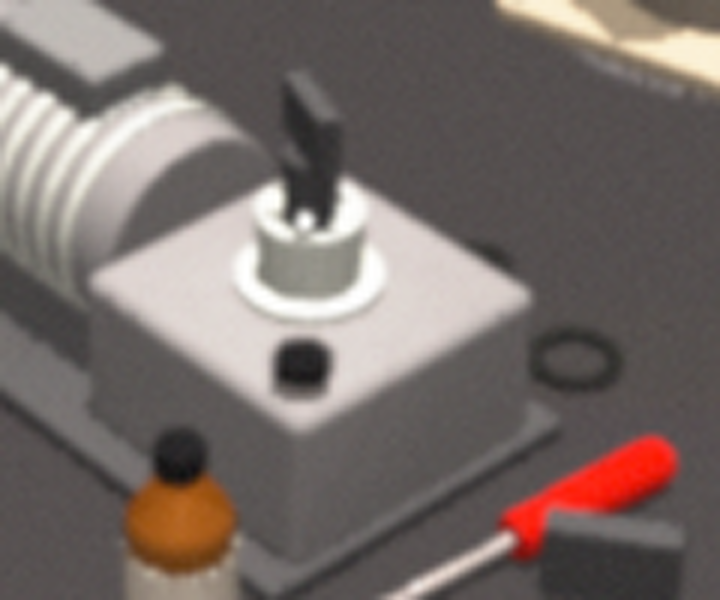

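```bash
python3 - <<'E'
from h import *
s=load('top0')
f=lambda u,v,z: plane(s,200+(u+.5)/6-.5,180+(v+.5)/6-.5,z)
P=[f(*p,100) for p in((178,42),(560,108),(490,495),(100,425))]
for p in P: print(p.round(1))
c=np.mean(P,0);print('case',c.round(1))
d=(P[0]-P[3])+(P[1]-P[2]);print('pump x az',np.degrees(np.arctan2(d[1],d[0])))
d=(P[0]-P[1])+(P[3]-P[2]);print('pump y az-90',np.degrees(np.arctan2(d[1],d[0]))-90)
print('boss rim', f(328,267,143).round(1))
for z in(210,): 
  a,b=f(268,222,z),f(378,292,z);print(a.round(1),b.round(1),(a+b)/2,np.linalg.norm(a-b),np.degrees(np.arctan2(*(a-b)[1::-1])))
# mask
g=s['color'].astype(int).sum(2)[180:270,200:320]; 
m=np.zeros(g.shape,np.uint8); m[34:52,40:66]=(g[34:52,40:66]<330); print(m[34:52,40:66])
E
```

```text
[605.6  94.3 100. ]
[575.6 -55.7 100. ]
[424.6 -24.2 100. ]
[455.8 127.5 100. ]
case [515.4  35.5 100. ]
pump x az -12.136568228461178
pump y az-90 -11.476474605363904
boss rim [513.2  34.7 143. ]
[526.6  51.9 210. ] [500.7  13.4 210. ] [513.64275889  32.6400496  210.        ] 46.430191156427725 56.08493455575055
[[0 0 0 0 0 0 0 0 0 0 0 0 0 0 0 0 0 0 0 0 0 0 0 0 0 0]
 [0 0 0 0 0 0 0 0 0 0 0 0 0 0 0 0 0 0 0 0 0 0 0 0 0 0]
 [0 0 0 0 0 0 0 0 0 0 0 0 0 0 0 0 0 0 0 0 0 0 0 0 0 0]
 [0 0 0 0 0 0 0 0 0 0 0 0 0 0 0 0 0 0 0 0 0 0 0 0 0 0]
 [0 0 0 0 0 0 0 0 0 0 0 1 1 0 0 0 0 0 0 0 0 0 0 0 0 0]
 [0 0 0 0 0 0 0 0 0 0 0 1 1 1 1 0 0 0 0 0 0 0 0 0 0 0]
 [0 0 0 0 0 0 0 0 0 0 0 0 0 1 1 1 1 0 0 0 0 0 0 0 0 0]
 [0 0 0 0 0 0 0 0 0 0 0 0 0 0 1 1 1 1 1 0 0 0 0 0 0 0]
 [0 0 0 0 0 0 0 0 0 0 0 0 0 0 0 0 1 1 1 1 0 0 0 0 0 0]
 [0 0 0 0 0 0 0 0 0 1 0 0 0 0 0 0 0 1 1 1 0 0 0 0 0 0]
 [0 0 0 0 0 0 0 0 0 1 1 1 0 0 0 0 0 0 0 1 0 0 0 0 0 0]
 [0 0 0 0 0 0 0 0 0 0 0 1 1 1 0 0 0 0 0 0 0 0 0 0 0 0]
 [0 0 0 0 0 0 0 0 0 0 0 0 1 1 1 1 0 0 0 0 0 1 0 0 0 0]
 [0 0 0 0 0 0 0 0 0 0 0 0 0 0 1 1 1 0 0 0 1 1 0 0 0 0]
 [0 0 0 0 0 0 0 0 0 0 0 0 0 0 1 1 1 0 0 0 1 0 0 0 0 0]
 [0 0 0 0 0 0 0 0 0 0 0 0 0 0 0 0 0 0 0 0 0 0 0 0 0 0]
 [0 0 0 0 0 0 0 0 0 0 0 0 0 0 0 0 0 0 0 0 0 0 0 0 0 0]
 [0 0 0 0 0 0 0 0 0 0 0 0 0 0 0 0 0 0 0 0 0 0 0 0 0 0]]
```

```bash
cat >> h.py <<'E'
from scipy.spatial.transform import Rotation as Ro
def T(p,yaw): return np.array(p,float), Ro.from_euler('xyz',[180,0,yaw],degrees=True)
def step(p0,y0,p1,y1):
    a,A=T(p0,y0); b,B=T(p1,y1); 
    d=A.inv().apply(b-a)/1000; return d.round(4), round(-(y1-y0),2)
E
python3 - <<'E'
from h import *
print(step([231.307,553.626,205.492],157.32,[514.3,34.5,275],56.1), r.tip_extent if hasattr(r,'tip_extent') else '')
E
```

```text
(array([-0.4613, -0.3699, -0.0695]), 101.22) 8.0
```

Emit:
move_arm(rows=[[[0, 0, -0.045, 0, 0, 0], [-0.0461, -0.037, -0.0695, 0, 0, 8], [-0.4613, -0.3699, -0.0695, 0, 0, 101.2], [-0.4613, -0.3699, -0.0695, 0, 0, 101.2], [-0.4613, -0.3699, -0.0695, 0, 0, 101.2], [-0.4613, -0.3699, -0.0695, 0, 0, 101.2], [-0.4613, -0.3699, -0.0695, 0, 0, 101.2], [-0.4613, -0.3699, -0.0695, 0, 0, 101.2], [-0.4613, -0.3699, -0.0695, 0, 0, 101.2], [-0.4613, -0.3699, -0.0695, 0, 0, 101.2], [-0.4613, -0.3699, -0.0695, 0, 0, 101.2], [-0.4613, -0.3699, -0.0695, 0, 0, 101.2], [-0.4613, -0.3699, -0.0695, 0, 0, 101.2], [-0.4613, -0.3699, -0.0695, 0, 0, 101.2], [-0.4613, -0.3699, -0.0695, 0, 0, 101.2], [-0.4613, -0.3699, -0.0695, 0, 0, 101.2], [-0.4613, -0.3699, -0.0695, 0, 0, 101.2], [-0.4613, -0.3699, -0.0695, 0, 0, 101.2]]], grip=0.7)

```text
time: 1.95
tool_pos: [514.0, 35.7, 275.2]
tcp_rot: [180.0, -0.0, 56.3]
ft_force: [-0.5, 0.2, 0.2]
finger_gap: 60.0
```

```bash
python3 - <<'E'
from h import *
snap('wrist','w1'); s=sensors.sense(); print({k:np.round(s[k],2) for k in('time','joint_pos','tool_pos','tcp_rot','ft_force','finger_gap')})
E
```

```text
{'time': np.float64(2.0), 'joint_pos': array([-1.75, -6.82, 92.41,  0.  , 94.4 , 32.  ]), 'tool_pos': array([514.08,  35.5 , 275.17]), 'tcp_rot': array([ 1.7999e+02, -1.0000e-02,  5.6240e+01]), 'ft_force': array([0.57, 0.35, 0.67]), 'finger_gap': np.float64(59.99)}
```

View pics/w1.png

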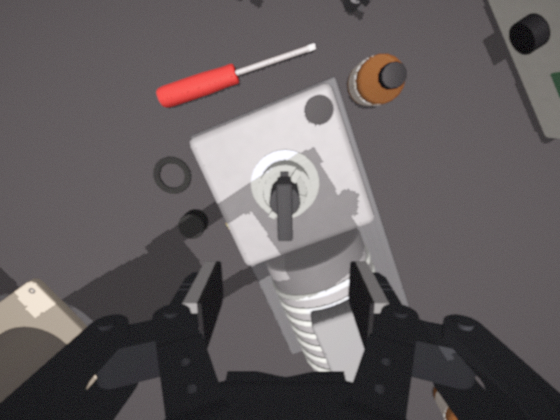

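The wrist view shows the wing at about (285,205), standing along the tool x axis, with the boss rim around (285,185). I'll measure it in a crop.

```bash
python3 - <<'E'
from h import *
s=load('w1'); c=s['color'][135:255,225:345,::-1]; a=cv2.resize(c,None,fx=5,fy=5,interpolation=cv2.INTER_CUBIC); cv2.imwrite('pics/c3.png',a)
B=[514.3,34.5]
for z in(143,145,151,178,210): print(z,((proj(s,B+[z])-[225,135])*5).round())
E
```

```text
143 [298. 298.]
145 [298. 301.]
151 [298. 309.]
178 [297. 349.]
210 [297. 408.]
```

View pics/c3.png

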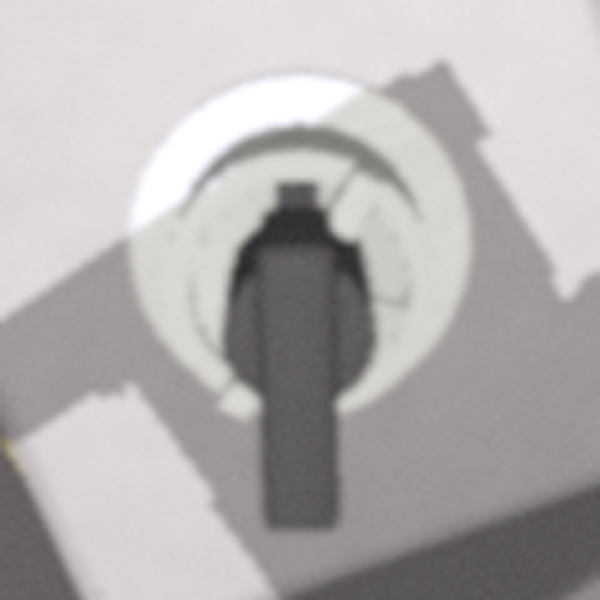

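```bash
python3 - <<'E'
from h import *
s=load('w1'); print((-s['R'].T@s['t']).round(1), s['R'].round(3))
c=np.array([514.3,34.5]); a=np.radians(56.1)
ex=np.array([np.cos(a),np.sin(a)]); ey=np.array([-ex[1],ex[0]])
for z in(178,210):
  for u,v in((23,6),(23,-6),(-23,6),(-23,-6)):
    print(z,u,v,((proj(s,list(c+u*ex+v*ey)+[z])-[225,135])*5).round())
f=lambda u,v,z: plane(s,225+u/5,135+v/5,z).round(1)
for z in(200,210): print(z,f(297,248,z),f(302,528,z), (f(297,248,z)+f(302,528,z))/2)
print('rim L,R,T', f(183,260,143))
E
```

```text
[557.2  98.1 443.5] [[ 0.831 -0.556  0.001]
 [-0.531 -0.794  0.297]
 [-0.164 -0.248 -0.955]]
178 23 6 [261. 215.]
178 23 -6 [334. 216.]
178 -23 6 [263. 476.]
178 -23 -6 [332. 476.]
210 23 6 [257. 259.]
210 23 -6 [338. 259.]
210 -23 6 [258. 549.]
210 -23 -6 [336. 549.]
200 [526.7  53.2 200. ] [501.8  14.4 200. ] [514.25  33.8  200.  ]
210 [528.  55. 210.] [504.   17.8 210. ] [516.   36.4 210. ]
rim L,R,T [500.4  52.7 143. ]
```

Emit:
move_arm(rows=[[[0, 0, 0.03, 0, 0, 0], [0, 0, 0.06, 0, 0, 0], [0, 0, 0.08, 0, 0, 0], [0, 0, 0.09, 0, 0, 0], [0, 0, 0.09, 0, 0, 0], [0, 0, 0.09, 0, 0, 0]]])

```text
time: 2.6
tool_pos: [514.8, 34.7, 186.1]
tcp_rot: [179.9, -0.0, 56.2]
ft_force: [0.4, -0.5, 1.2]
finger_gap: 59.7
```

Emit:
move_arm(rows=[[[0, 0, 0, 0, 0, 0], [0, 0, 0, 0, 0, 0], [0, 0, 0, 0, 0, 0], [0, 0, 0, 0, 0, 0], [0, 0, 0, 0, 0, 0], [0, 0, 0, 0, 0, 0], [0, 0, 0, 0, 0, 0], [0, 0, 0, 0, 0, 0]]], grip=0.22, newtons=20)

```text
time: 3.4
tool_pos: [514.3, 34.5, 185.0]
tcp_rot: [-180.0, 0.0, 56.1]
ft_force: [-0.4, 1.2, -0.6]
finger_gap: 19.0
```

```bash
python3 - <<'E'
from h import *
s=snap('wrist','w2'); snap('scene','s2');c=s['color'][160:420,180:400,::-1]; cv2.imwrite('pics/c4.png',cv2.resize(c,None,fx=2.2,fy=2.2))
E
```

```text
(no output)
```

View pics/w2.png

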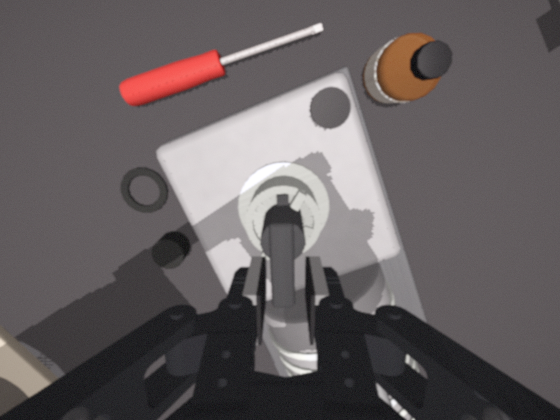

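Emit:
move_arm(rows=[[[0, 0, 0, 0, 0, -6], [0, 0, 0, 0, 0, -12], [0, 0, 0, 0, 0, -18], [0, 0, 0, 0, 0, -24], [0, 0, 0, 0, 0, -30], [0, 0, 0, 0, 0, -36], [0, 0, 0, 0, 0, -42], [0, 0, 0, 0, 0, -48], [0, 0, 0, 0, 0, -54], [0, 0, 0, 0, 0, -60], [0, 0, 0, 0, 0, -66], [0, 0, 0, 0, 0, -72], [0, 0, 0, 0, 0, -78], [0, 0, 0, 0, 0, -84], [0, 0, 0, 0, 0, -90], [0, 0, 0, 0, 0, -95], [0, 0, 0, 0, 0, -100], [0, 0, 0, 0, 0, -105], [0, 0, 0, 0, 0, -105]]])

```text
time: 5.4
tool_pos: [514.3, 34.5, 185.0]
tcp_rot: [-180.0, -0.0, 161.2]
ft_force: [0.4, 0.3, 0.3]
finger_gap: 18.6
```

```bash
python3 - <<'E'
from h import *
s=snap('wrist','w3'); s=snap('scene','s3');c=s['color'][170:290,250:370,::-1]; cv2.imwrite('pics/c5.png',cv2.resize(c,None,fx=4,fy=4))
print(sensors.sense()['joint_pos'],sensors.sense()['wrist_torque'])
E
```

```text
[-1.86480205e+00 -5.10960154e+00  1.00167225e+02 -2.79043764e-04
  8.49456327e+01 -7.28415517e+01] [ 0.01299225 -0.03304957 -0.02901859]
```

View pics/w3.png

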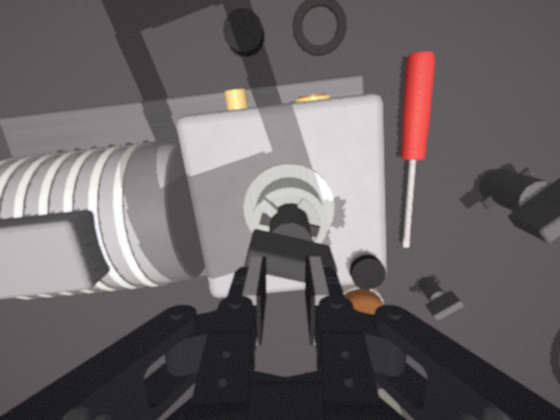

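View pics/c5.png

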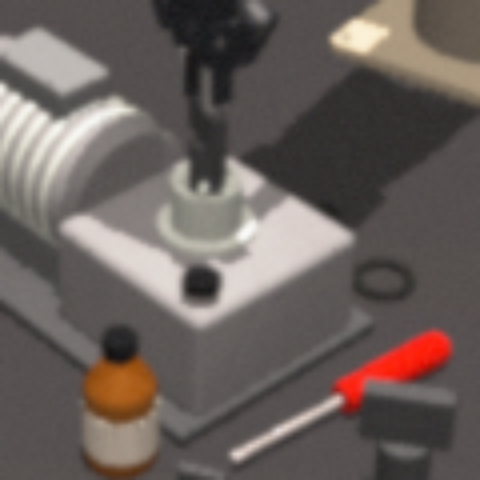

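The wrist view shows the wing at about (290,255) lying across the fingers rather than between them, so it may not have followed the turn. I'll zoom in and check the geometry.

```bash
python3 - <<'E'
from h import *
for f,y in(('w2',56.1),('w3',161.1)):
  s=load(f); c=s['color'][150:370,200:380,::-1]; cv2.imwrite('pics/z_%s.png'%f,cv2.resize(c,None,fx=2.7,fy=2.7,interpolation=cv2.INTER_CUBIC))
  a=np.radians(y); ex=np.array([np.cos(a),np.sin(a)]); ey=np.array([ex[1],-ex[0]])
  for x,yy,z in((11,9.5,177),(-11,9.5,177),(11,9.5,200),(-11,9.5,200),(23,0,210),(-23,0,210),(0,0,145)):
    print(f,x,yy,z,proj(s,list(np.array([514.5,34.5])+x*ex+yy*ey)+[z]).round())
a=cv2.imread('pics/z_w2.png');b=cv2.imread('pics/z_w3.png');cv2.imwrite('pics/z.png',cv2.resize(np.hstack([a,b]),(780,480)))
E
```

```text
w2 11 9.5 177 [300. 228.]
w2 -11 9.5 177 [299. 263.]
w2 11 9.5 200 [301. 244.]
w2 -11 9.5 200 [301. 282.]
w2 23 0 210 [283. 228.]
w2 -23 0 210 [283. 313.]
w2 0 0 145 [283. 227.]
w3 11 9.5 177 [303. 226.]
w3 -11 9.5 177 [302. 261.]
w3 11 9.5 200 [305. 242.]
w3 -11 9.5 200 [304. 280.]
w3 23 0 210 [286. 226.]
w3 -23 0 210 [286. 311.]
w3 0 0 145 [286. 225.]
```

View pics/z.png

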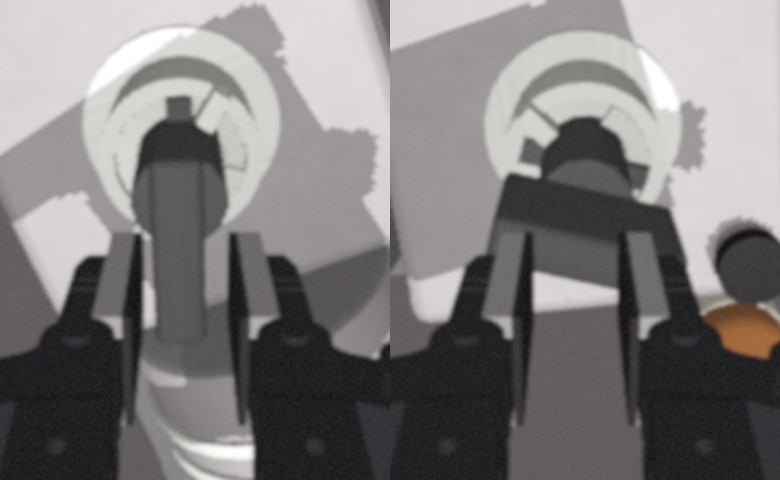

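```bash
python3 - <<'E'
from h import *
s=load('w3');K=s['camera_matrix']
P=lambda u,v,d: s['R'].T@(d*np.linalg.inv(K)@np.array([u,v,1.])-s['t'])
print((-s['R'].T@s['t']).round())
for d in(125,137,150): print(d,P(286,258,d).round(1))
print(K.round(1))
for f in('s2','s3'):
  s=load(f); c=s['color'][150:250,260:350,::-1]; cv2.imwrite('pics/q_%s.png'%f,cv2.resize(c,None,fx=5,fy=5,interpolation=cv2.INTER_CUBIC))
  for z in (145,178,187,200,210,215): print(z,((proj(s,[514.5,34.5,z])-[260,150])*5*.86).round())
a=np.hstack([cv2.imread('pics/q_s2.png'),cv2.imread('pics/q_s3.png')]);cv2.imwrite('pics/q.png',cv2.resize(a,None,fx=.86,fy=.86))
E
```

```text
[443.  58. 353.]
125 [494.9  40.9 239.3]
137 [499.8  39.3 228.4]
150 [505.2  37.5 216.5]
[[325.5   0.  285.3]
 [  0.  325.5 211.4]
 [  0.    0.    1. ]]
145 [168. 274.]
178 [169. 233.]
187 [169. 222.]
200 [169. 205.]
210 [169. 193.]
215 [170. 186.]
145 [168. 274.]
178 [169. 233.]
187 [169. 222.]
200 [169. 205.]
210 [169. 193.]
215 [170. 186.]
```

View pics/q.png

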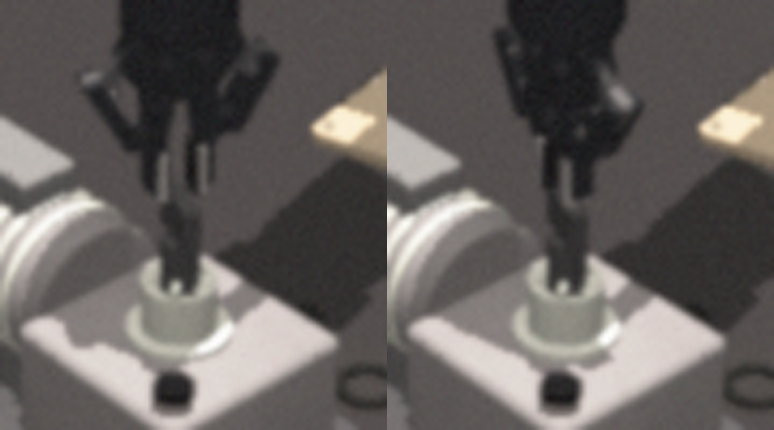

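The fingertips project to z ≈ 210 in both the scene and wrist views, about 25 mm higher than the stated tool geometry implies. They turned above the wing without holding it. I'll open, turn back, re-measure the wing and then go deeper.

Emit:
move_arm(rows=[[[0, 0, -0.01, 0, 0, 0], [0, 0, -0.02, 0, 0, 8], [0, 0, -0.02, 0, 0, 16], [0, 0, -0.02, 0, 0, 24], [0, 0, -0.02, 0, 0, 32], [0, 0, -0.02, 0, 0, 40], [0, 0, -0.02, 0, 0, 48], [0, 0, -0.02, 0, 0, 56], [0, 0, -0.02, 0, 0, 64], [0, 0, -0.02, 0, 0, 72], [0, 0, -0.02, 0, 0, 80], [0, 0, -0.02, 0, 0, 88], [0, 0, -0.02, 0, 0, 96], [0, 0, -0.02, 0, 0, 105], [0, 0, -0.02, 0, 0, 105], [0, 0, -0.02, 0, 0, 105]]], grip=0.7)

```text
time: 7.1
tool_pos: [514.5, 34.5, 205.6]
tcp_rot: [180.0, -0.0, 56.3]
ft_force: [0.4, 0.3, 0.5]
finger_gap: 60.1
```

```bash
python3 - <<'E'
from h import *
s=snap('wrist','w4'); c=s['color'][150:370,140:420,::-1]; cv2.imwrite('pics/z4.png',cv2.resize(c,None,fx=2.7,fy=2.7,interpolation=cv2.INTER_CUBIC))
E
```

```text
(no output)
```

View pics/z4.png

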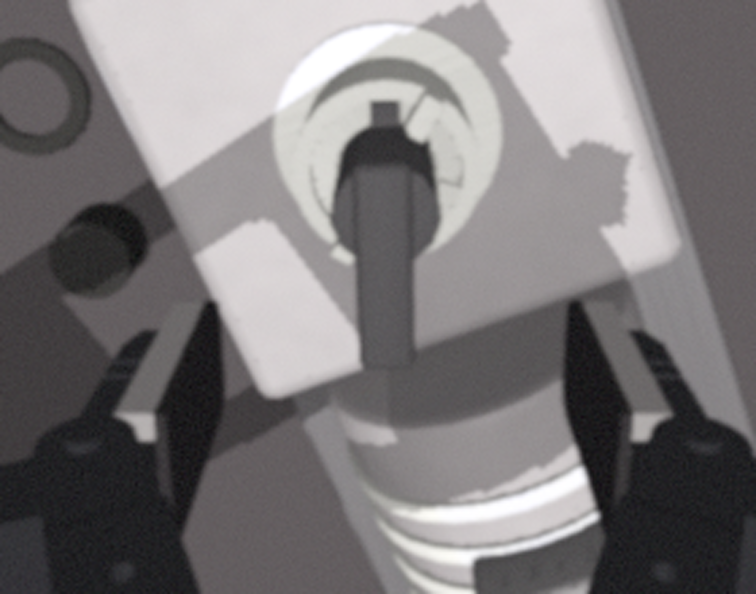

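Emit:
move_arm(rows=[[[0, 0, 0.015, 0, 0, 0], [0, 0, 0.03, 0, 0, 0], [0, 0, 0.04, 0, 0, 0], [0, 0, 0.04, 0, 0, 0], [0, 0, 0.04, 0, 0, 0]]])

```text
time: 7.65
tool_pos: [513.9, 34.5, 164.3]
tcp_rot: [-179.9, 0.0, 56.1]
ft_force: [-0.2, -0.3, 0.2]
finger_gap: 60.3
```

```bash
cat > look.py <<'E'
from h import *
import sys
n=sys.argv[1]
a=snap('wrist','w'+n)['color'][150:370,160:400,::-1]; b=snap('scene','s'+n)['color'][150:250,260:350,::-1]
s=load('s'+n); print([(z,((proj(s,[514.5,34.5,z])-[260,150])*4.8).round()+[528,0]) for z in(145,178,210)])
a=cv2.resize(a,(528,484),interpolation=cv2.INTER_CUBIC); b=cv2.resize(b,None,fx=4.8,fy=4.8,interpolation=cv2.INTER_CUBIC)
o=np.zeros((484,960,3),np.uint8); o[:,:528]=a; o[:480,528:]=b; o=o[:,:800+0] if False else cv2.resize(o,(800,403)); cv2.imwrite('pics/l%s.png'%n,o)
q=sensors.sense(); print({k:np.round(q[k],2) for k in('time','joint_pos','tool_pos','tcp_rot','ft_force','wrist_torque','finger_gap')})
E
python3 look.py 5
```

```text
[(145, array([716., 306.])), (178, array([717., 260.])), (210, array([717., 215.]))]
{'time': np.float64(7.75), 'joint_pos': array([ -1.87,  -4.42, 101.57,  -0.  ,  82.81,  32.  ]), 'tool_pos': array([514.7 ,  34.45, 165.52]), 'tcp_rot': array([ 1.7996e+02, -2.0000e-02,  5.6130e+01]), 'ft_force': array([-0.15,  0.4 ,  0.02]), 'wrist_torque': array([-0.02, -0.04,  0.04]), 'finger_gap': np.float64(59.66)}
```

View pics/l5.png

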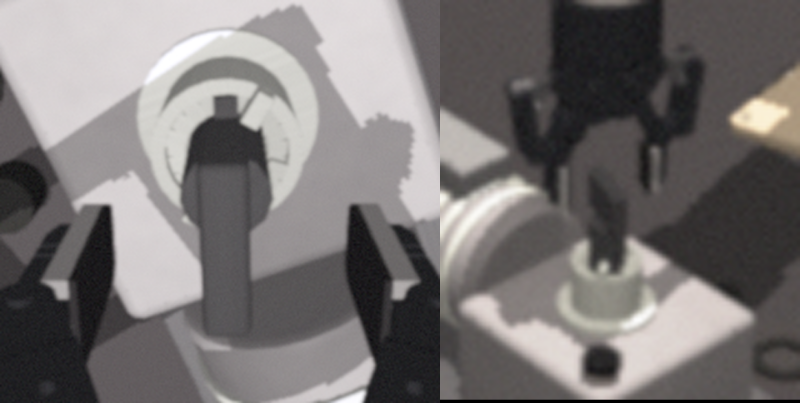

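Opened 60 mm, the fingertips now show at z ≈ 195 with the TCP at 165. I'll go 13 mm lower and close loosely.

Emit:
move_arm(rows=[[[0, 0, 0.013, 0, 0, 0], [0, 0, 0.013, 0, 0, 0], [0, 0, 0.013, 0, 0, 0]]])

```text
time: 8.05
tool_pos: [513.9, 34.5, 151.4]
tcp_rot: [-179.9, 0.0, 56.1]
ft_force: [0.4, 0.2, -0.2]
finger_gap: 59.9
```

Emit:
move_arm(rows=[[[0, 0, 0, 0, 0, 0], [0, 0, 0, 0, 0, 0], [0, 0, 0, 0, 0, 0], [0, 0, 0, 0, 0, 0], [0, 0, 0, 0, 0, 0], [0, 0, 0, 0, 0, 0], [0, 0, 0, 0, 0, 0]]], grip=0.21)

```text
time: 8.75
tool_pos: [514.3, 34.5, 152.0]
tcp_rot: [180.0, -0.0, 56.1]
ft_force: [0.1, 0.4, 0.3]
finger_gap: 18.0
```

```bash
python3 look.py 6
```

```text
[(145, array([716., 306.])), (178, array([717., 260.])), (210, array([717., 215.]))]
{'time': np.float64(8.85), 'joint_pos': array([ -1.87,  -3.88, 102.49,   0.  ,  81.39,  32.01]), 'tool_pos': array([514.35,  34.48, 152.02]), 'tcp_rot': array([180.  ,  -0.  ,  56.12]), 'ft_force': array([-0.26, -0.07,  0.07]), 'wrist_torque': array([ 0.  , -0.01, -0.05]), 'finger_gap': np.float64(18.07)}
```

View pics/l6.png

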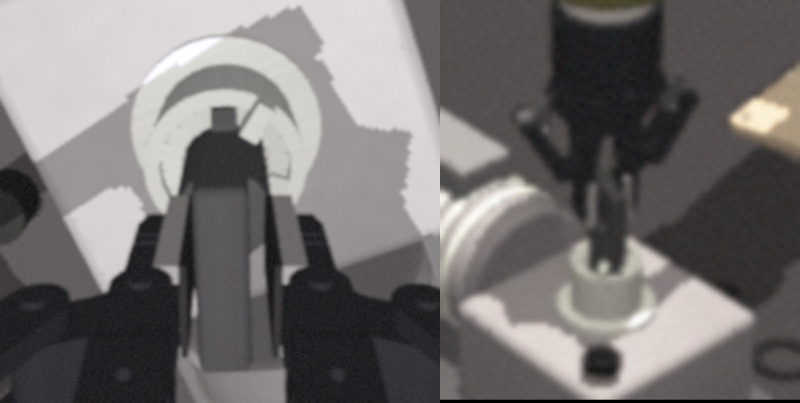

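Emit:
move_arm(rows=[[[0, 0, 0, 0, 0, -6], [0, 0, 0, 0, 0, -12], [0, 0, 0, 0, 0, -18], [0, 0, 0, 0, 0, -24], [0, 0, 0, 0, 0, -30], [0, 0, 0, 0, 0, -36], [0, 0, 0, 0, 0, -42], [0, 0, 0, 0, 0, -48], [0, 0, 0, 0, 0, -54], [0, 0, 0, 0, 0, -60], [0, 0, 0, 0, 0, -66], [0, 0, 0, 0, 0, -72], [0, 0, 0, 0, 0, -78], [0, 0, 0, 0, 0, -84], [0, 0, 0, 0, 0, -90], [0, 0, 0, 0, 0, -95], [0, 0, 0, 0, 0, -100], [0, 0, 0, 0, 0, -105], [0, 0, 0, 0, 0, -110], [0, 0, 0, 0, 0, -110]]])

```text
time: 10.85
tool_pos: [515.5, 35.2, 153.9]
tcp_rot: [179.9, 0.2, 166.3]
ft_force: [-0.5, -0.5, -0.0]
finger_gap: 18.3
```

```bash
python3 look.py 7
```

```text
[(145, array([716., 306.])), (178, array([717., 260.])), (210, array([717., 215.]))]
{'time': np.float64(10.95), 'joint_pos': array([ -1.86,  -3.91, 102.47,  -0.  ,  81.39, -77.98]), 'tool_pos': array([514.61,  34.55, 152.43]), 'tcp_rot': array([1.7999e+02, 5.0000e-02, 1.6612e+02]), 'ft_force': array([0.31, 0.75, 0.16]), 'wrist_torque': array([ 0.08, -0.01,  0.04]), 'finger_gap': np.float64(17.8)}
```

View pics/l7.png

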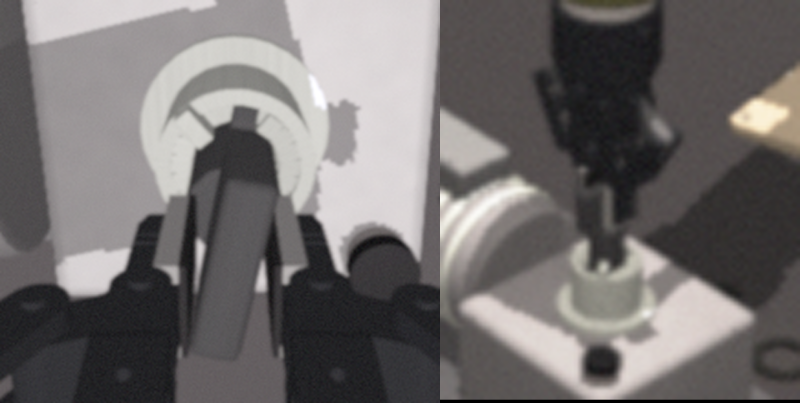

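Emit:
move_arm(rows=[[[0, 0, 0, 0, 0, -4], [0, 0, 0, 0, 0, -8], [0, 0, 0, 0, 0, -8], [0, 0, 0, 0, 0, -8]]])

```text
time: 11.35
tool_pos: [514.3, 34.4, 151.9]
tcp_rot: [-180.0, -0.0, 174.0]
ft_force: [-0.3, -0.1, 0.6]
finger_gap: 17.8
```

```bash
python3 look.py 8
```

```text
[(145, array([716., 306.])), (178, array([717., 260.])), (210, array([717., 215.]))]
{'time': np.float64(11.45), 'joint_pos': array([ -1.87,  -3.88, 102.5 ,  -0.  ,  81.38, -85.89]), 'tool_pos': array([514.32,  34.44, 151.9 ]), 'tcp_rot': array([-180.  ,   -0.  ,  174.02]), 'ft_force': array([0.56, 1.04, 1.49]), 'wrist_torque': array([ 0.09, -0.04,  0.05]), 'finger_gap': np.float64(17.92)}
```

View pics/l8.png

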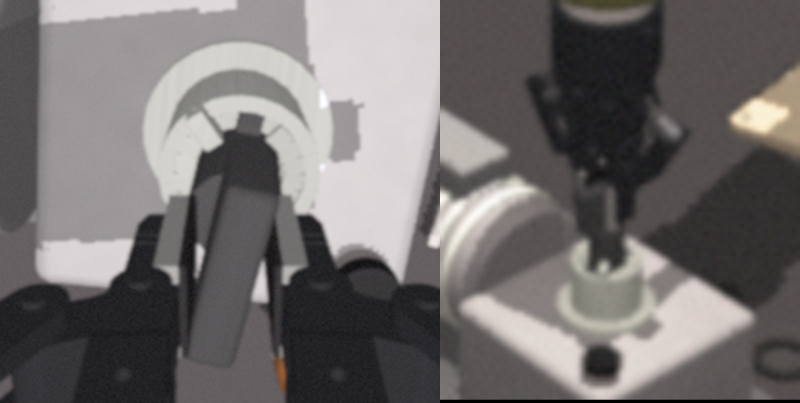

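Emit:
move_arm(rows=[[[0, 0, 0, 0, 0, 0], [0, 0, 0, 0, 0, 0], [0, 0, 0, 0, 0, 0], [0, 0, 0, 0, 0, 0], [0, 0, 0, 0, 0, 0]]], grip=0.5)

```text
time: 11.95
tool_pos: [514.3, 34.5, 151.9]
tcp_rot: [-180.0, -0.0, 174.1]
ft_force: [-0.1, 0.5, -0.6]
finger_gap: 42.7
```

```bash
python3 look.py 9
```

```text
[(145, array([716., 306.])), (178, array([717., 260.])), (210, array([717., 215.]))]
{'time': np.float64(12.05), 'joint_pos': array([ -1.86,  -3.88, 102.5 ,  -0.  ,  81.39, -85.98]), 'tool_pos': array([514.31,  34.49, 151.96]), 'tcp_rot': array([-180.  ,   -0.  ,  174.12]), 'ft_force': array([ 0.12,  0.1 , -0.51]), 'wrist_torque': array([ 0.01, -0.05, -0.02]), 'finger_gap': np.float64(42.43)}
```

View pics/l9.png

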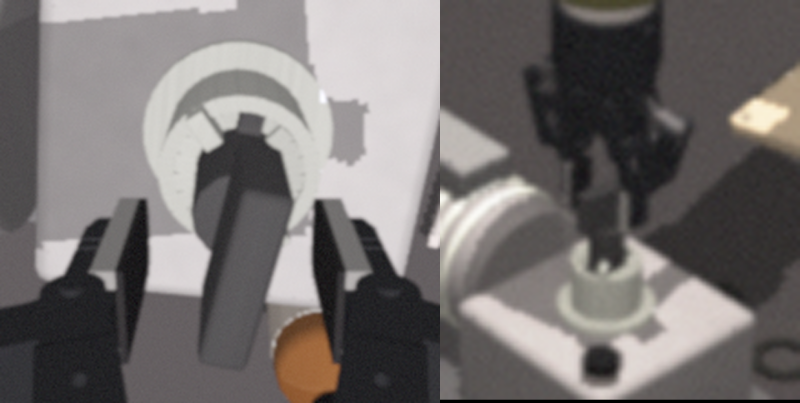

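```bash
python3 - <<'E'
from h import *
s=load('w9'); c=s['color'][165:300,220:340,::-1]; cv2.imwrite('pics/z9.png',cv2.resize(c,None,fx=5,fy=5,interpolation=cv2.INTER_CUBIC))
# proj of boss circle points
for z,rr in((143,26),(151,20),(145,18)):
  for az in (-11.8+180, -11.8+180+17,-11.8+180-17,-11.8+180+39):
    a=np.radians(az); print(z,rr,round(az,1),((proj(s,[514.5+rr*np.cos(a),34.5+rr*np.sin(a),z])-[220,165])*5).round())
E
```

```text
143 26 168.2 [357. 181.]
143 26 185.2 [289. 184.]
143 26 151.2 [423. 197.]
143 26 207.2 [209. 215.]
151 20 168.2 [352. 253.]
151 20 185.2 [298. 255.]
151 20 151.2 [405. 266.]
151 20 207.2 [234. 280.]
145 18 168.2 [350. 253.]
145 18 185.2 [303. 255.]
145 18 151.2 [395. 264.]
145 18 207.2 [247. 277.]
```

View pics/z9.png

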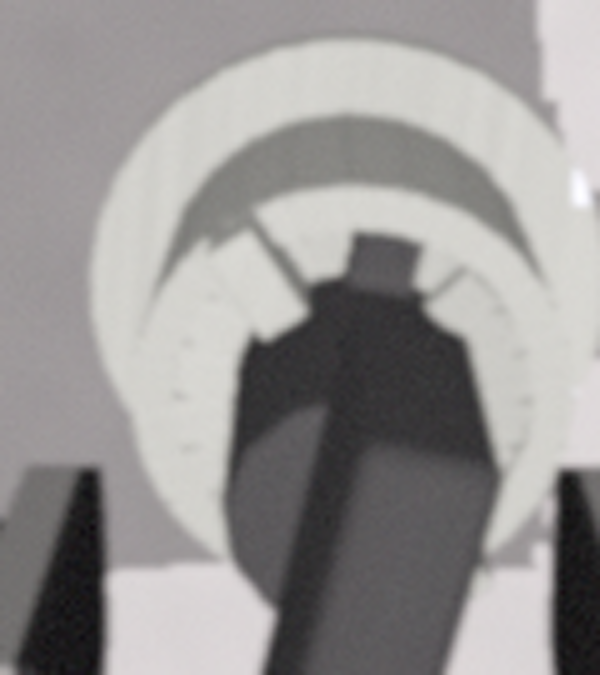

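The plug has not dropped yet. The lug at crop (385,262) lies at about azimuth 156°, and the gap centre is near 168°. I'll close loosely again and turn a bit more.

Emit:
move_arm(rows=[[[0, 0, 0, 0, 0, 0], [0, 0, 0, 0, 0, 0], [0, 0, 0, 0, 0, 0], [0, 0, 0, 0, 0, 0], [0, 0, 0, 0, 0, -3], [0, 0, 0, 0, 0, -6], [0, 0, 0, 0, 0, -8], [0, 0, 0, 0, 0, -8], [0, 0, 0, 0, 0, -8]]], grip=0.21)

```text
time: 12.95
tool_pos: [514.5, 34.5, 152.2]
tcp_rot: [180.0, 0.0, -177.9]
ft_force: [0.3, 1.0, 0.6]
finger_gap: 17.7
```

Emit:
move_arm(rows=[[[0, 0, 0, 0, 0, 0], [0, 0, 0, 0, 0, 0], [0, 0, 0, 0, 0, 0], [0, 0, 0, 0, 0, 0], [0, 0, 0, 0, 0, 0]]], grip=0.5)

```text
time: 13.45
tool_pos: [514.3, 34.4, 151.9]
tcp_rot: [-180.0, -0.0, -177.9]
ft_force: [-0.2, 0.1, 0.7]
finger_gap: 42.6
```

```bash
python3 look.py 10
```

```text
[(145, array([716., 306.])), (178, array([717., 260.])), (210, array([717., 215.]))]
{'time': np.float64(13.55), 'joint_pos': array([ -1.87,  -3.88, 102.5 ,  -0.  ,  81.39, -93.99]), 'tool_pos': array([514.3 ,  34.47, 151.96]), 'tcp_rot': array([-1.8000e+02, -1.0000e-02, -1.7788e+02]), 'ft_force': array([-0.  , -0.52, -0.04]), 'wrist_torque': array([0.04, 0.02, 0.01]), 'finger_gap': np.float64(42.79)}
```

View pics/l10.png

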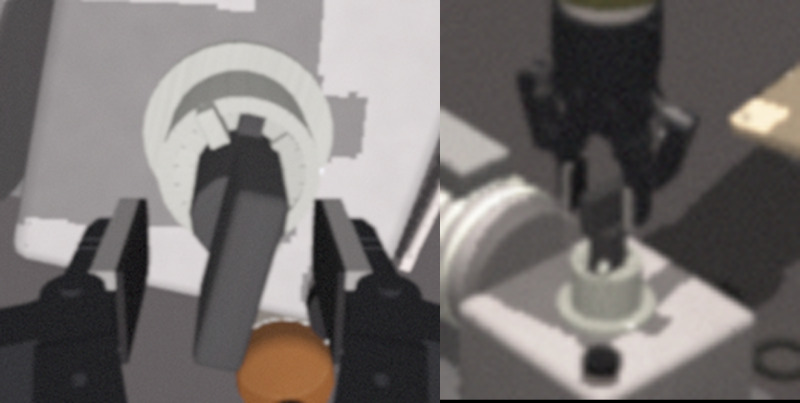

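```bash
cat > zz.py <<'E'
from h import *
import sys
s=load('w'+sys.argv[1]); c=s['color'][165:300,220:340,::-1]; cv2.imwrite('pics/z%s.png'%sys.argv[1],cv2.resize(c,None,fx=5,fy=5,interpolation=cv2.INTER_CUBIC))
for z,rr in((145,19),(138,19)):
  print(z,[(az,((proj(s,[514.5+rr*np.cos(np.radians(az)),34.5+rr*np.sin(np.radians(az)),z])-[220,165])*5).round().tolist()) for az in (138,144,150,156,162,168,174,180)])
z=151;rr=20;az=207; print('stop',((proj(s,[514.5+rr*np.cos(np.radians(az)),34.5+rr*np.sin(np.radians(az)),z])-[220,165])*5).round().tolist())
E
python3 zz.py 10
```

```text
145 [(138, [450.0, 290.0]), (144, [438.0, 279.0]), (150, [423.0, 269.0]), (156, [408.0, 261.0]), (162, [392.0, 255.0]), (168, [376.0, 250.0]), (174, [358.0, 247.0]), (180, [341.0, 245.0])]
138 [(138, [446.0, 270.0]), (144, [434.0, 259.0]), (150, [420.0, 250.0]), (156, [405.0, 242.0]), (162, [390.0, 236.0]), (168, [374.0, 231.0]), (174, [357.0, 228.0]), (180, [340.0, 227.0])]
stop [258.0, 269.0]
```

View pics/z10.png

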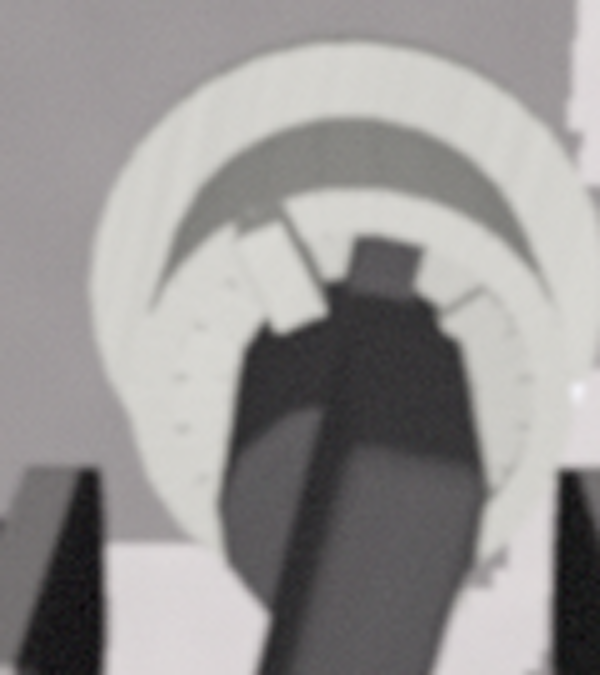

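```bash
python3 - <<'E'
from h import *
s=load('s10'); fx=8
ims=[]
for n in('s7','s8','s9','s10'):
  q=load(n)['color'][185:225,285:325,::-1]; ims.append(cv2.resize(q,None,fx=fx,fy=fx,interpolation=cv2.INTER_CUBIC))
cv2.imwrite('pics/qq.png',np.vstack([np.hstack(ims[:2]),np.hstack(ims[2:])])[:600])
for az in(160,168):
  for z in(206,213):
    a=np.radians(az); e=np.array([np.cos(a),np.sin(a)])
    print(az,z,[((proj(s,[514.5+k*23*e[0],35+k*23*e[1],z])-[285,185])*fx).round().tolist() for k in(1,0,-1)])
E
```

```text
160 206 [[170.0, 69.0], [116.0, 88.0], [62.0, 108.0]]
160 213 [[170.0, 52.0], [117.0, 72.0], [62.0, 91.0]]
168 206 [[164.0, 65.0], [116.0, 88.0], [68.0, 112.0]]
168 213 [[164.0, 48.0], [117.0, 72.0], [68.0, 95.0]]
```

View pics/qq.png

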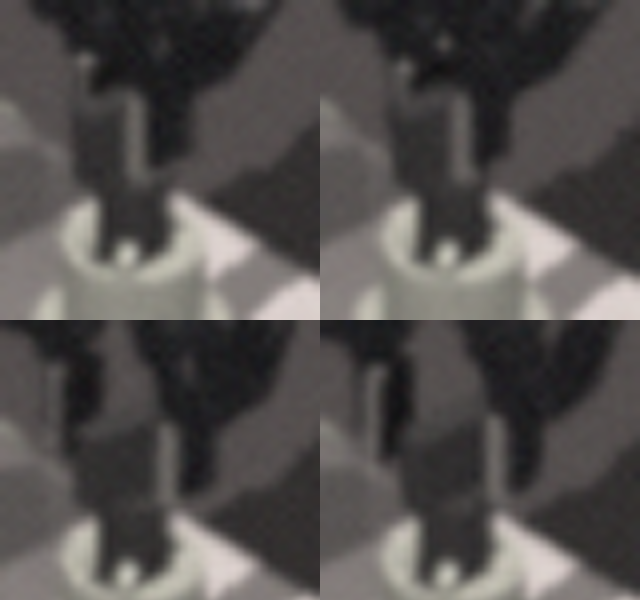

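Comparing scene crops 8 and 9, the wing top went down by about 15 px, roughly 7 mm, and now matches the prediction for the dropped plug (z 206). So it dropped when the fingers opened, and the lug sits in the gap. Next I'll go 5 mm lower, close loosely and turn clockwise while descending.

Emit:
move_arm(rows=[[[0, 0, 0.003, 0, 0, 0], [0, 0, 0.005, 0, 0, 0], [0, 0, 0.005, 0, 0, 0], [0, 0, 0.005, 0, 0, 0], [0, 0, 0.005, 0, 0, 0], [0, 0, 0.005, 0, 0, 0]]], grip=0.21)

```text
time: 14.15
tool_pos: [515.0, 35.3, 148.8]
tcp_rot: [179.9, 0.1, -177.9]
ft_force: [-4.6, 3.4, 12.0]
finger_gap: 18.1
```

Emit:
move_arm(rows=[[[0, 0, 0, 0, 0, 5], [0, 0, 0, 0, 0, 10], [0, 0, 0, 0, 0, 15], [0, 0, 0, 0, 0, 20], [0, 0, 0, 0, 0, 25], [0, 0, 0, 0, 0, 30], [0, 0, 0.0003, 0, 0, 36], [0, 0, 0.0006, 0, 0, 42], [0, 0, 0.0009, 0, 0, 48], [0, 0, 0.0012, 0, 0, 54], [0, 0, 0.0015, 0, 0, 60], [0, 0, 0.0018, 0, 0, 66], [0, 0, 0.0021, 0, 0, 72], [0, 0, 0.0024, 0, 0, 78], [0, 0, 0.0027, 0, 0, 84], [0, 0, 0.003, 0, 0, 90], [0, 0, 0.0033, 0, 0, 95], [0, 0, 0.0036, 0, 0, 100], [0, 0, 0.0036, 0, 0, 100]]])

```text
time: 16.05
tool_pos: [515.2, 35.2, 145.5]
tcp_rot: [179.9, -0.1, 82.0]
ft_force: [-4.6, 3.5, 14.3]
finger_gap: 17.7
```

```bash
python3 look.py 11
```

```text
[(145, array([716., 306.])), (178, array([717., 260.])), (210, array([717., 215.]))]
{'time': np.float64(16.15), 'joint_pos': array([-1.8300e+00, -3.6200e+00,  1.0293e+02,  7.0000e-02,  8.0550e+01,
        6.0200e+00]), 'tool_pos': array([515.21,  35.22, 145.52]), 'tcp_rot': array([ 1.7987e+02, -8.0000e-02,  8.2140e+01]), 'ft_force': array([-5.39,  3.64, 14.57]), 'wrist_torque': array([0.6 , 0.88, 0.02]), 'finger_gap': np.float64(18.07)}
```

View pics/l11.png

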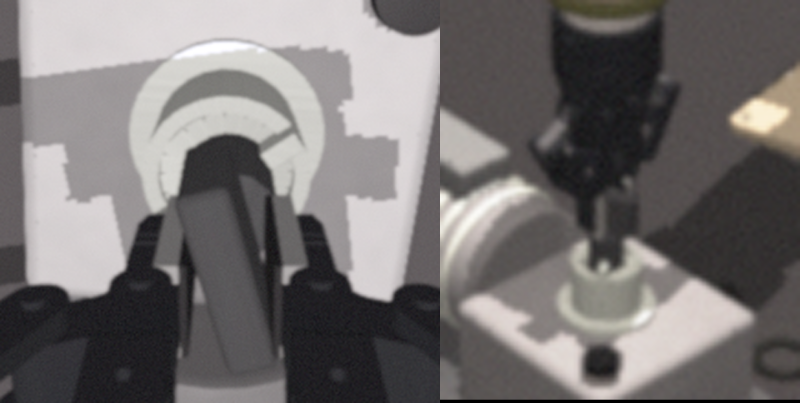

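The upward 12–14 N fits the pad tips resting on the stem's shoulder, since the stem is wider than the 18 mm opening. The plug is following the turn, with the wing now near azimuth 97°. I'll raise 3 mm to relieve the force and continue clockwise.

Emit:
move_arm(rows=[[[0, 0, -0.002, 0, 0, 0], [0, 0, -0.003, 0, 0, 0], [0, 0, -0.003, 0, 0, 5], [0, 0, -0.0028, 0, 0, 11], [0, 0, -0.0025, 0, 0, 17], [0, 0, -0.0022, 0, 0, 23], [0, 0, -0.002, 0, 0, 29], [0, 0, -0.0017, 0, 0, 35], [0, 0, -0.0014, 0, 0, 41], [0, 0, -0.0011, 0, 0, 47], [0, 0, -0.0008, 0, 0, 53], [0, 0, -0.0005, 0, 0, 59], [0, 0, -0.0002, 0, 0, 65], [0, 0, 0.0001, 0, 0, 71], [0, 0, 0.0004, 0, 0, 77], [0, 0, 0.0007, 0, 0, 83], [0, 0, 0.001, 0, 0, 89], [0, 0, 0.0013, 0, 0, 95], [0, 0, 0.0015, 0, 0, 100], [0, 0, 0.0015, 0, 0, 100]]])

```text
time: 18.15
tool_pos: [513.5, 35.2, 142.0]
tcp_rot: [-180.0, 0.1, -18.0]
ft_force: [-4.2, 4.2, 6.7]
finger_gap: 17.9
```

```bash
python3 look.py 12
```

```text
[(145, array([716., 306.])), (178, array([717., 260.])), (210, array([717., 215.]))]
{'time': np.float64(18.25), 'joint_pos': array([-1.8400e+00, -3.4600e+00,  1.0316e+02,  6.0000e-02,  8.0400e+01,
        1.0602e+02]), 'tool_pos': array([513.59,  35.14, 142.02]), 'tcp_rot': array([-1.7997e+02,  1.0000e-01, -1.7860e+01]), 'ft_force': array([-5.  ,  3.33,  7.74]), 'wrist_torque': array([0.71, 0.92, 0.07]), 'finger_gap': np.float64(18.46)}
```

View pics/l12.png

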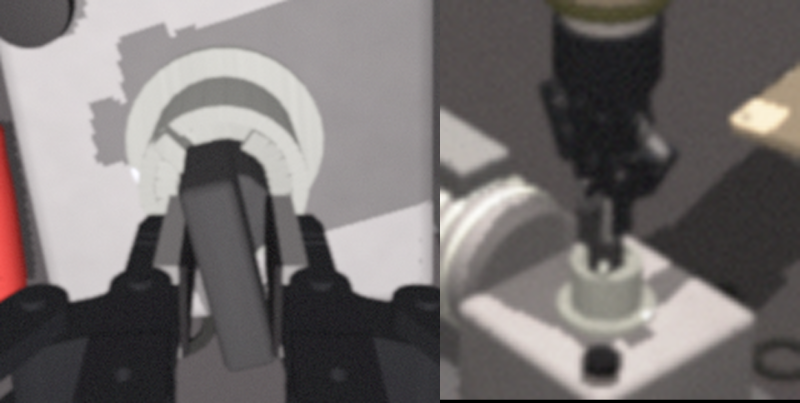

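The lateral force stays constant in world axes (−5, +3.4 N), with a moment arm at the fingers, so the boss axis lies about 1–2 mm toward −x, +y of my tool axis. I'll open, shift that way and turn back 180°.

Emit:
move_arm(rows=[[[0, 0, 0, 0, 0, 0], [0, 0, 0, 0, 0, 0], [0, 0, 0, 0, 0, 0], [0, 0, 0, 0, 0, 0], [0, 0, 0, 0, 0, 0], [-0.0018, -0.0007, -0.002, 0, 0, 0], [-0.0018, -0.0007, -0.002, 0, 0, -8], [-0.0018, -0.0007, -0.002, 0, 0, -16], [-0.0018, -0.0007, -0.002, 0, 0, -24], [-0.0018, -0.0007, -0.002, 0, 0, -32], [-0.0018, -0.0007, -0.002, 0, 0, -40], [-0.0018, -0.0007, -0.002, 0, 0, -48], [-0.0018, -0.0007, -0.002, 0, 0, -56], [-0.0018, -0.0007, -0.002, 0, 0, -64], [-0.0018, -0.0007, -0.002, 0, 0, -72], [-0.0018, -0.0007, -0.002, 0, 0, -80], [-0.0018, -0.0007, -0.002, 0, 0, -88], [-0.0018, -0.0007, -0.002, 0, 0, -90], [-0.0018, -0.0007, -0.002, 0, 0, -90]]], grip=0.75)

```text
time: 20.15
tool_pos: [512.8, 35.8, 144.1]
tcp_rot: [180.0, -0.0, 72.1]
ft_force: [-0.5, -0.7, 0.8]
finger_gap: 64.2
```

Emit:
move_arm(rows=[[[0, 0, 0, 0, 0, -8], [0, 0, 0, 0, 0, -16], [0, 0, 0, 0, 0, -24], [0, 0, 0, 0, 0, -32], [0, 0, 0, 0, 0, -40], [0, 0, 0, 0, 0, -48], [0, 0, 0, 0, 0, -56], [0, 0, 0, 0, 0, -64], [0, 0, 0, 0, 0, -72], [0, 0, 0, 0, 0, -80], [0, 0, 0, 0, 0, -88], [0, 0, 0, 0, 0, -90], [0, 0, 0, 0, 0, -90]]])

```text
time: 21.45
tool_pos: [512.8, 35.7, 144.0]
tcp_rot: [180.0, 0.0, 162.1]
ft_force: [0.3, 0.2, 0.6]
finger_gap: 63.7
```

```bash
python3 look.py 13
```

```text
[(145, array([716., 306.])), (178, array([717., 260.])), (210, array([717., 215.]))]
{'time': np.float64(21.55), 'joint_pos': array([ -1.73,  -3.76, 103.24,  -0.  ,  80.53, -73.72]), 'tool_pos': array([512.8 ,  35.72, 143.95]), 'tcp_rot': array([-180.  ,    0.  ,  161.99]), 'ft_force': array([ 0.2 , -0.3 , -0.26]), 'wrist_torque': array([ 0.03,  0.06, -0.01]), 'finger_gap': np.float64(64.13)}
```

View pics/l13.png

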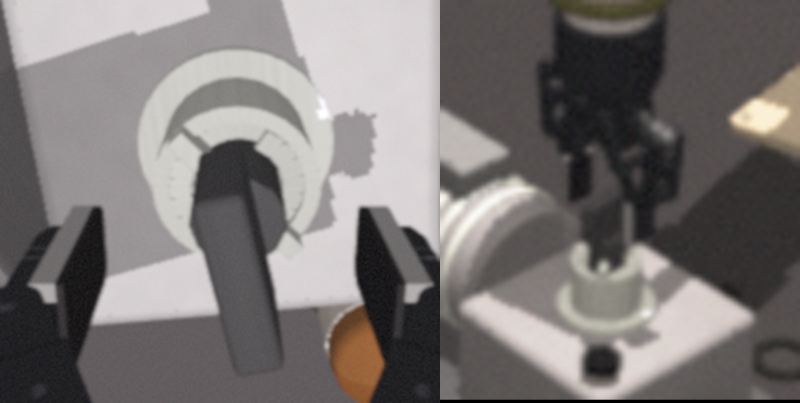

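Emit:
move_arm(rows=[[[0, 0, 0, 0, 0, 0], [0, 0, 0, 0, 0, 0], [0, 0, 0, 0, 0, 0], [0, 0, 0, 0, 0, 0], [0, 0, 0, 0, 0, 6], [0, 0, 0.0003, 0, 0, 12], [0, 0, 0.0006, 0, 0, 18], [0, 0, 0.0009, 0, 0, 24], [0, 0, 0.0012, 0, 0, 30], [0, 0, 0.0015, 0, 0, 36], [0, 0, 0.0018, 0, 0, 42], [0, 0, 0.0021, 0, 0, 48], [0, 0, 0.0024, 0, 0, 54], [0, 0, 0.0027, 0, 0, 60], [0, 0, 0.003, 0, 0, 66], [0, 0, 0.0033, 0, 0, 72], [0, 0, 0.0036, 0, 0, 78], [0, 0, 0.0039, 0, 0, 84], [0, 0, 0.0042, 0, 0, 90], [0, 0, 0.0042, 0, 0, 90]]], grip=0.21)

```text
time: 23.55
tool_pos: [513.0, 35.8, 139.8]
tcp_rot: [180.0, -0.0, 72.0]
ft_force: [-0.2, 0.3, -0.8]
finger_gap: 17.9
```

```bash
python3 look.py 14
```

```text
[(145, array([716., 306.])), (178, array([717., 260.])), (210, array([717., 215.]))]
{'time': np.float64(23.65), 'joint_pos': array([-1.730e+00, -3.560e+00,  1.035e+02, -1.000e-02,  8.007e+01,
        1.597e+01]), 'tool_pos': array([512.79,  35.64, 139.67]), 'tcp_rot': array([-1.80e+02,  1.00e-02,  7.23e+01]), 'ft_force': array([ 0.12,  0.46, -0.52]), 'wrist_torque': array([-0.01, -0.03,  0.02]), 'finger_gap': np.float64(17.94)}
```

View pics/l14.png

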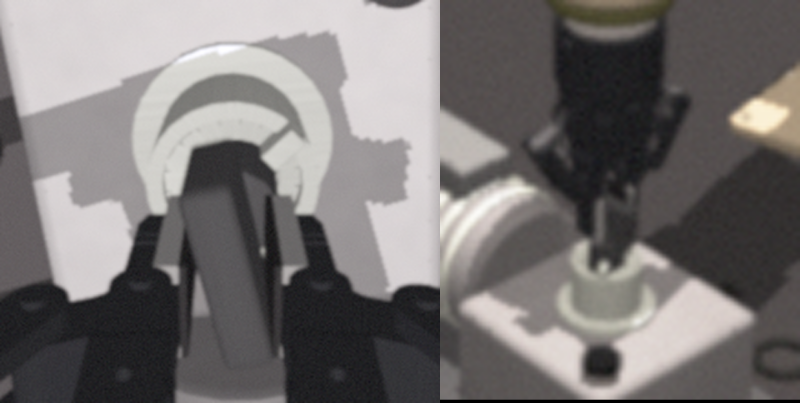

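No side force now, and the wing follows with about 15° of lag. Continuing.

Emit:
move_arm(rows=[[[0, 0, 0.0003, 0, 0, 6], [0, 0, 0.0006, 0, 0, 12], [0, 0, 0.0008, 0, 0, 18], [0, 0, 0.0011, 0, 0, 24], [0, 0, 0.0014, 0, 0, 30], [0, 0, 0.0016, 0, 0, 36], [0, 0, 0.0019, 0, 0, 42], [0, 0, 0.0022, 0, 0, 48], [0, 0, 0.0024, 0, 0, 54], [0, 0, 0.0027, 0, 0, 60], [0, 0, 0.003, 0, 0, 66], [0, 0, 0.0032, 0, 0, 72], [0, 0, 0.0035, 0, 0, 78], [0, 0, 0.0038, 0, 0, 84], [0, 0, 0.004, 0, 0, 90], [0, 0, 0.0042, 0, 0, 95], [0, 0, 0.0042, 0, 0, 95], [0, 0, 0.0042, 0, 0, 95]]])

```text
time: 25.45
tool_pos: [512.7, 35.7, 135.4]
tcp_rot: [180.0, 0.0, -22.6]
ft_force: [-0.2, 0.5, -0.4]
finger_gap: 17.9
```

```bash
python3 look.py 15; python3 zz.py 15
```

```text
[(145, array([716., 306.])), (178, array([717., 260.])), (210, array([717., 215.]))]
{'time': np.float64(25.55), 'joint_pos': array([ -1.74,  -3.36, 103.77,  -0.  ,  79.61, 110.98]), 'tool_pos': array([512.74,  35.66, 135.4 ]), 'tcp_rot': array([ 1.7999e+02,  1.0000e-02, -2.2710e+01]), 'ft_force': array([-0.27,  0.66, -0.07]), 'wrist_torque': array([0.04, 0.04, 0.04]), 'finger_gap': np.float64(17.97)}
145 [(138, [269.0, 612.0]), (144, [287.0, 617.0]), (150, [305.0, 619.0]), (156, [323.0, 621.0]), (162, [341.0, 620.0]), (168, [359.0, 618.0]), (174, [376.0, 614.0]), (180, [393.0, 609.0])]
138 [(138, [272.0, 580.0]), (144, [288.0, 585.0]), (150, [305.0, 587.0]), (156, [323.0, 588.0]), (162, [340.0, 588.0]), (168, [357.0, 586.0]), (174, [374.0, 582.0]), (180, [391.0, 577.0])]
stop [471.0, 600.0]
```

View pics/l15.png

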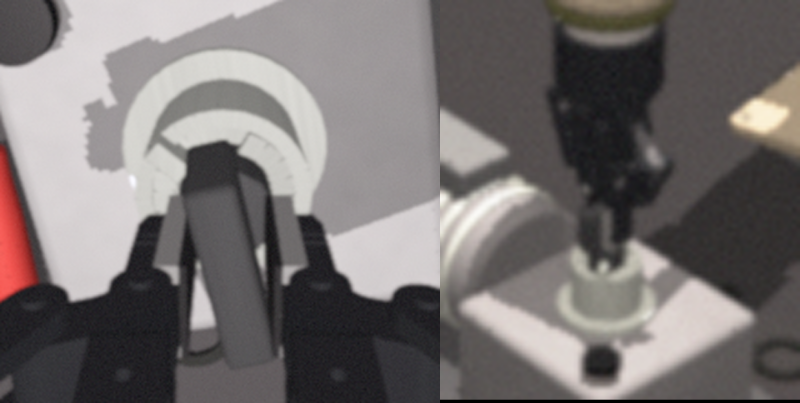

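Emit:
move_arm(rows=[[[0, 0, 0.0005, 0, 0, 0], [0, 0, 0.0005, 0, 0, 0], [0, 0, 0.0005, 0, 0, 0], [0, 0, 0.0005, 0, 0, 0], [0, 0, 0.0005, 0, 0, 0], [0, 0, 0.0005, 0, 0, 0], [0, 0, 0.0005, 0, 0, 0], [0, 0, 0.0005, 0, 0, 0], [0, 0, 0.0005, 0, 0, 0], [0, 0, 0.0005, 0, 0, 0]]], grip=0, newtons=25)

```text
time: 26.55
tool_pos: [513.2, 36.4, 135.2]
tcp_rot: [-179.9, -0.0, -22.8]
ft_force: [2.4, 5.8, 1.1]
finger_gap: 11.4
```

```bash
python3 look.py 16; python3 - <<'E'
from h import *
s=load('s16'); 
c=s['color'][175:235,270:340,::-1]; a=cv2.resize(c,None,fx=9,fy=9,interpolation=cv2.INTER_CUBIC); cv2.imwrite('pics/f.png',a)
for z in(145,158,190,145-23+68):
  print(z,[((proj(s,[513.5+k*23*np.cos(np.radians(-20)),35.5+k*23*np.sin(np.radians(-20)),z])-[270,175])*9).round().tolist() for k in(-1,0,1)])
E
```

```text
[(145, array([716., 306.])), (178, array([717., 260.])), (210, array([717., 215.]))]
{'time': np.float64(26.65), 'joint_pos': array([-1.7100e+00, -3.3500e+00,  1.0378e+02,  6.0000e-02,  7.9530e+01,
        1.1110e+02]), 'tool_pos': array([513.16,  36.35, 135.21]), 'tcp_rot': array([-1.7993e+02, -2.0000e-02, -2.2820e+01]), 'ft_force': array([ 2.16,  4.75, -0.01]), 'wrist_torque': array([ 1.06, -0.24,  0.03]), 'finger_gap': np.float64(11.83)}
145 [[325.0, 325.0], [267.0, 348.0], [208.0, 371.0]]
158 [[326.0, 292.0], [267.0, 315.0], [208.0, 338.0]]
190 [[328.0, 209.0], [268.0, 231.0], [208.0, 254.0]]
190 [[328.0, 209.0], [268.0, 231.0], [208.0, 254.0]]
```

View pics/l16.png

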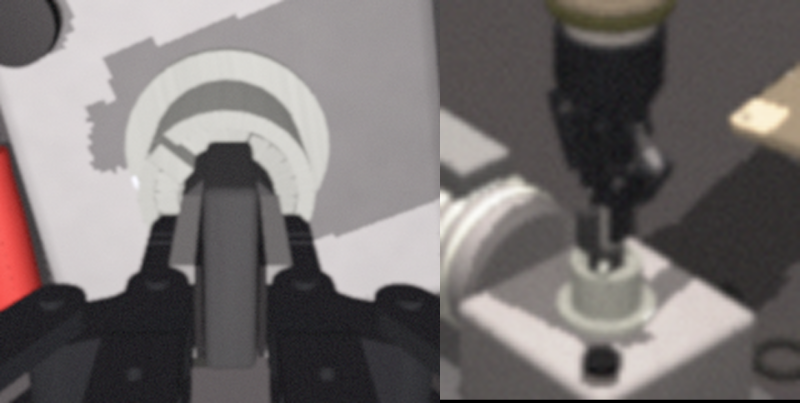

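View pics/f.png

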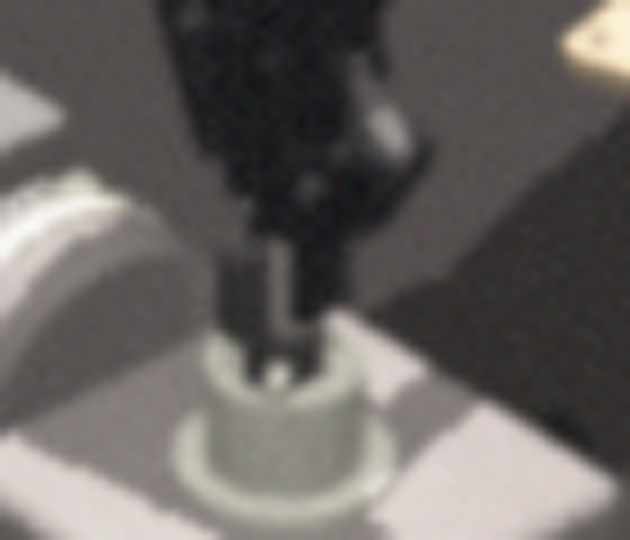

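Emit:
move_arm(rows=[[[0, -0.001, 0, 0, 0, 0], [0, -0.001, 0, 0, 0, 0], [0, -0.001, 0, 0, 0, 0], [0, -0.001, 0, 0, 0, 0], [0, -0.001, 0, 0, 0, 0], [0, -0.001, 0, 0, 0, 0]]])

```text
time: 27.25
tool_pos: [513.3, 36.6, 135.2]
tcp_rot: [-180.0, -0.0, -22.9]
ft_force: [-0.7, 1.8, 2.6]
finger_gap: 11.7
```

```bash
python3 look.py 17; python3 - <<'E'
from h import *
snap('top','t17')
E
```

```text
[(145, array([716., 306.])), (178, array([717., 260.])), (210, array([717., 215.]))]
{'time': np.float64(27.35), 'joint_pos': array([ -1.63,  -3.28, 103.72,  -0.  ,  79.55, 111.24]), 'tool_pos': array([513.29,  36.57, 135.15]), 'tcp_rot': array([-1.800e+02, -1.000e-02, -2.288e+01]), 'ft_force': array([-0.31,  2.09,  3.23]), 'wrist_torque': array([0.39, 0.22, 0.04]), 'finger_gap': np.float64(11.46)}
```

View pics/l17.png

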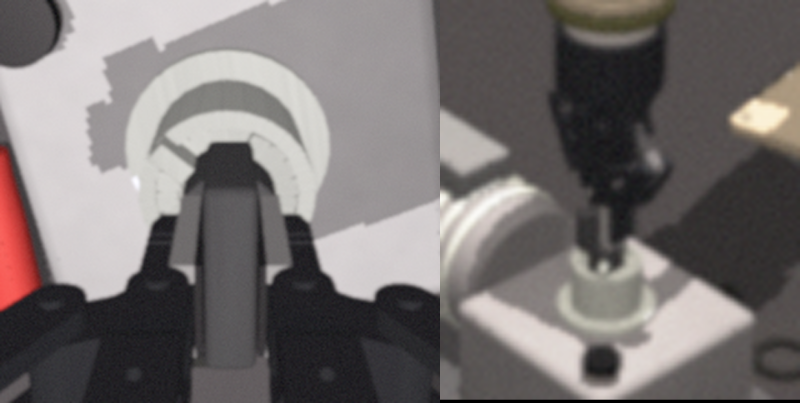

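View pics/s17.png

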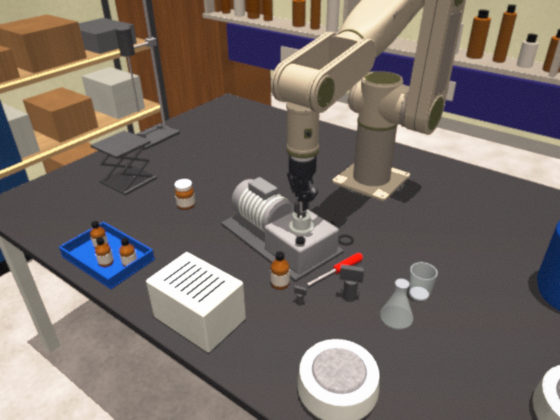

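The wing is gripped squarely, its top is near z ≈ 190 (expected 190), and side forces are low. The other objects are where they were, so I'm handing in.

```bash
python3 -c "
from bench import hand_in
print(hand_in())"
```

```text
the job is handed in; nothing more can be done
None
```

I turned the plug backward until it dropped into the thread start, then forward about one full turn in two loosely held half turns with a regrip between. I handed it in at 27 s with the wing still gripped; no verdict was reported.

**Last checks**
- **Grip:** finger opening 11.5–11.8 mm on the 12 mm wing, commanded at 25 N. The gripping force itself was not measured.
- **Angle:** the wing's line is about 11° from the boss's x axis (limit 60°).
- **Depth:** the wing top in the scene view is at about z = 190 mm, which puts the plug about 23 mm below the mouth point.
- **Outside forces:** below 4 N at the wrist.
- **Other objects:** none seen to have moved in the last scene picture, by eye only.

**What disagreed or failed**
- **Fingertip height:** the fingertips showed about 25 mm above the TCP, not 8 mm ahead of it as stated. My first backward turn passed above the wing without moving it, so I went lower by camera.
- **Drop:** I judged the drop only from the images, where the wing went down about 7 mm. My first look missed it, so I turned the plug a further 8° backward before seeing that it had already dropped.
- **Side force:** during the first forward half turn, 12–15 N pressed on the fingers. I put this down to the tips resting on the stem's shoulder and a 1–2 mm offset from the boss axis. It went away after I shifted the arm.

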